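Fill the exhibit tray and hold it against the spring stop

TASK

Stand the two loose sample pots in the tray's empty pockets so that each side of its yellow grip wall carries one cap colour. Then take the tray by the grip wall and, with it flat on the desk and centred, push it squarely against the steel plate of the spring stop until the black pointer stands in the green band, never running the plate to the end of its travel, and keep pressing: finish while still holding it there with that steady push, so that I can fasten it. Leave the magnifier, stapler and stamp where they are, and tip no pot over.

Things in the scene. Friction and masses are not known exactly. Their poses are not given: they have to be found in the camera images.
- tray: Loose grey tray, 160 (x) x 170 (y) x 16 mm high, about 0.5 kg, flat on the desk. Origin: centre of its underside, z up. Four square pockets, 40 x 40 mm, 12 mm deep, centred at x = +-50, y = +-55 mm; the two at y = +55 are filled at the start, those at y = -55 empty. Its +x side roughly faces the stop (within 50 degrees), clear of it.
- tray_grip (a point): Point on top of the tray's grip wall: yellow upright wall in the middle of the tray, 10 mm thick (tray x), 60 mm long (tray y), its top 60 mm above the tray's underside; pinch it from above, fingers closing along tray x. It parts the pockets at tray x > 0 from those at x < 0.
- pocket_a (a point): Middle of the floor of an empty pocket, at x = +50, y = -55, z = 4 mm of the tray.
- pocket_b (a point): Middle of the floor of the other empty pocket, at x = -50, y = -55, z = 4 mm of the tray.
- red_loose: Sample pot, upright white cylinder with red cap, 30 mm diameter, 50 mm high (the cap is the top 16 mm, same diameter), 40 g, standing on the desk. Origin: centre of its underside.
- blue_loose: Like red_loose, but with a blue cap; standing on the desk. The two may have changed places.
- red_in_tray: Same kind of pot with red cap, already standing in one of the tray's two pockets at tray y = +55 mm (x = +50 or -50 mm varies). Origin: centre of its underside.
- blue_in_tray: Same kind of pot with blue cap, already standing in the other tray pocket at y = +55 mm. Origin: centre of its underside.
- jig: Spring stop fixed to the desk at the robot's right. Grey housing from x = -30 to +50 mm of its frame, 150 mm wide (y), 40 mm high, two brass thumbscrews 12 mm high on it; a steel plate stands before its -x side. Origin on the desk, z up. Push the tray along the jig's +x, centred on y = 0. Painted strips on top, from the plate: white, green (16 mm), red; the plate's black pointer moves over them.
- stop_plate (a joint): How far the steel plate is pushed in towards the housing along the jig's +x (m): 0 at rest, 0.040 at its end. Its spring takes 0.5 N per mm (light damping, almost no friction). The pointer is in the green band from 0.012 to 0.028, that is 6 to 14 N; 0.020 (10 N) is the middle.
- stop_face (a point): Centre of the front face of the sprung steel plate (160 mm wide along jig y, 8 mm thick, 3 to 37 mm above the desk), 20 mm above the desk; it moves with the plate. At rest it lies at x = -78 mm, y = 0 in the jig's frame.
- magnifier: Bystander: hand magnifier lying on the desk, lens ring 70 mm across, black handle, 160 mm long overall, under 15 mm high. Origin: centre of the lens at desk height; handle towards its -x.
- stapler: Bystander: blue and black stapler, 130 x 36 x 47 mm high. Origin: centre of its underside, long along its x.
- stamp: Bystander: rubber stamp with a wooden knob, 50 x 30 mm foot, 62 mm high. Origin: centre of its underside.
Things that resemble listed ones, but are neither listed nor needed, are in the scene too. Leave any turquoise look-alike of the blue_loose alone.

How it is judged:
On the way, in this order (a step that is already met when the one before it is completed fails the run):
1. all four pots stand in the tray's pockets, one cap colour on each side of the grip wall, the loose ones let go (((x of red_in_tray in the frame of tray between 0.04 and 0.06 m and y of red_in_tray in the frame of tray between 0.045 and 0.065 m and x of red_loose in the frame of tray between 0.04 and 0.06 m and y of red_loose in the frame of tray between -0.065 and -0.045 m and x of blue_in_tray in the frame of tray between -0.06 and -0.04 m and y of blue_in_tray in the frame of tray between 0.045 and 0.065 m and x of blue_loose in the frame of tray between -0.06 and -0.04 m and y of blue_loose in the frame of tray between -0.065 and -0.045 m) or (x of red_in_tray in the frame of tray between -0.06 and -0.04 m and y of red_in_tray in the frame of tray between 0.045 and 0.065 m and x of red_loose in the frame of tray between -0.06 and -0.04 m and y of red_loose in the frame of tray between -0.065 and -0.045 m and x of blue_in_tray in the frame of tray between 0.04 and 0.06 m and y of blue_in_tray in the frame of tray between 0.045 and 0.065 m and x of blue_loose in the frame of tray between 0.04 and 0.06 m and y of blue_loose in the frame of tray between -0.065 and -0.045 m)) and z of each of red_loose, blue_loose, red_in_tray, blue_in_tray in the frame of tray below 0.009 m and angle between each of red_loose, blue_loose, red_in_tray, blue_in_tray's own z axis and vertical below 0.12 rad and contact force between the fingers and red_loose below 0.1 N and contact force between the fingers and blue_loose below 0.1 N), for 0.2 s.
2. the tray, held by the gripper, is pressed squarely on the spring plate with the pointer in the green band (value of joint stop_plate between 0.011 and 0.029 m and contact force between tray and jig between 5 and 15 N and contact force between the fingers and tray above 1 N and contact force between the arm and jig below 0.5 N and angle between the x axis of tray and the x axis of jig, either way round below 0.08 rad and y of tray in the frame of jig between -0.02 and 0.02 m and height (world z) of tray below 0.006 m and angle between tray's own z axis and vertical below 0.05 rad and linear speed of tray below 0.01 m/s and velocity of joint stop_plate between -0.01 and 0.01 m/s), for 0.3 s.
At the end, for the whole second after the job is handed in: All four pots upright in the pockets (10 mm), one cap colour on each side of the grip wall; tray flat on the desk, square to the stop (0.08 rad), centred (20 mm), at rest, held by the fingers, pressing the plate in 11 to 29 mm with 5 to 15 N; the robot does not touch the stop (all of step 2 and ((x of red_in_tray in the frame of tray between 0.04 and 0.06 m and y of red_in_tray in the frame of tray between 0.045 and 0.065 m and x of red_loose in the frame of tray between 0.04 and 0.06 m and y of red_loose in the frame of tray between -0.065 and -0.045 m and x of blue_in_tray in the frame of tray between -0.06 and -0.04 m and y of blue_in_tray in the frame of tray between 0.045 and 0.065 m and x of blue_loose in the frame of tray between -0.06 and -0.04 m and y of blue_loose in the frame of tray between -0.065 and -0.045 m) or (x of red_in_tray in the frame of tray between -0.06 and -0.04 m and y of red_in_tray in the frame of tray between 0.045 and 0.065 m and x of red_loose in the frame of tray between -0.06 and -0.04 m and y of red_loose in the frame of tray between -0.065 and -0.045 m and x of blue_in_tray in the frame of tray between 0.04 and 0.06 m and y of blue_in_tray in the frame of tray between 0.045 and 0.065 m and x of blue_loose in the frame of tray between 0.04 and 0.06 m and y of blue_loose in the frame of tray between -0.065 and -0.045 m)) and z of each of red_loose, blue_loose, red_in_tray, blue_in_tray in the frame of tray below 0.009 m and angle between each of red_loose, blue_loose, red_in_tray, blue_in_tray's own z axis and vertical below 0.12 rad); the arm keeps its last pose, push and grip.
It fails at once if the spring plate is run to the end of its travel (value of joint stop_plate above 0.037 m).
It fails at once if a bystander is disturbed (distance of any of magnifier, stapler, stamp from where it was at the start of the episode above 0.02 m).
It fails at once if a pot is tipped over (angle between any of red_loose, blue_loose, red_in_tray, blue_in_tray's own z axis and vertical above 0.7 rad).
It also fails if it takes over 61 s, if anything falls off the work surface, if the arm or the gripper's body presses on something with over 40 N, if the wrist force passes 120 N, or if a joint passes its speed limit or range.

ROBOT

A 7-joint arm with a two-finger parallel gripper is mounted at the origin on the work surface. World frame = base frame: x ahead of the robot, y to its left, z up, the work surface at z = 0. Lengths are in m, angles in rad, forces in N, time in s.
With the tool pointing down it reaches from about 0.4 to 0.85 m from the base axis. Payload 4.5 kg.
Tool frame: the origin (TCP) lies midway between the tips of the shut fingers; the grasp point (between the pads) lies 19 mm behind it; x points along the fingers, y is the direction in which the jaws open and shut, and the axes are right-handed (so a half turn about x gives the same grasp; the last joint's range is limited). The gripper opens to 88 mm and grips with 3 to 60 N. Pads are 18 mm wide; open, the fingers measure 123 mm over their backs; the gripper's body (75 mm by 187 mm) begins 45 mm behind the grasp point.
Start: joints at [1.287, 0.689, -0.195, 1.565, 0.157, 0.902, -0.215], TCP at [0.195, -0.594, 0.239] pointing down, gripper open.
Joint ranges: [-3.01, 3.01], [-0.46, 2.08], [-1.47, 1.51], [0.13, 2.56], [-1, 4.14], [0.04, 2.09], [-2.66, 2.66]. Speed limits (rad/s): [2.57, 2.57, 3.14, 3.14, 3.14, 3.14, 3.14].

INTERFACE

Orientations are given as a unit quaternion [x, y, z, w].
In Python, from plant import get_state, imaging, r gives the robot as it stands.
- The arm moves only by the tool send_rows, never from a script. Its arguments are lists of equal length, an entry for each row: "linear": the shift along the tool's x, y, z in m, a list of three; "twist": the turn about the tool's x in rad. In form: {"linear": [[tx, ty, tz], ...], "twist": [twist, ...]}. A call has 1 to 20 rows; each row shifts and turns the commanded pose from where the row before left it, along the tool's axes as they then stand; what a row does not reach is not made up. A row lasts 1/8 s, in which the tool goes at most 62.5 mm and 10.7 degrees, less where a joint would pass 70% of its speed; a pose out of reach is approached as far as the arm can. A call is refused whole if a number of a shift passes 0.0625 or a number of a turn 0.188, either way. A call with a gripper value outside its range is refused whole. "jaw" is the closure, from 0 (fully open) to 1 (shut), set as the call begins (left out, the last holds). The fingers move at their own pace and stop on an object; "newtons" is the grip in N (left out, the last holds). Time passes only in rows, so rows that do not move let the fingers close. It gives the time, the measured TCP pose, the force and the opening at its end, in the units of the state.
- get_state(): the state, without advancing time (a new reading comes with each control period).
- imaging.snapshot(name): name is "scene" or "top" or "wrist"; returns a dict with "frame" (400x640x3 uint8, red, green, blue), "fovy" (degrees; the focal length in pixels is half the picture's height over the tangent of half this angle, whatever the lens; pixels are square), "cx", "cy" (the principal point, pixels), "rvec" (rotation vector, rad) and "tvec" (3), from world to camera coordinates, as OpenCV has them. Camera axes: x right, y down, z forward; pixel columns grow to the right and rows downward; lengths in m; the calibration is good to about 2 mm. The wrist camera is an equidistant fisheye: a pixel r from the principal point sees the ray r / f radians off the axis. A picture is of the moment at which its call begins. There is no depth.
- r.finish_job(): hands the job in, once; it reports no verdict.
The state is a dict: "clock": time; "q": joint angles; "qd": joint speeds; "joint_torque": joint torques, N m; "tool_pos": TCP position; "eef_rot": TCP orientation; "contact_force": force on the tool from outside, world axes, zero at the start; "moment": the same for the moment, N m; "opening": opening from 0.0 (shut) to 1.0 (fully open).
Only numpy, scipy, OpenCV 4.12 (cv2) and the standard library are available. Lean on these libraries where they do the work, as an engineer would, in place of code of your own. Each camera call takes 0.05 s, during which the arm holds its last target. There are 200 camera calls.

## Working session

There is one attempt and no reset: what is moved stays moved. The work goes in short steps, Python scripts to look and compute and a tool call to move; the robot and the scene stay as the last step left them, time stands still between calls to the robot, and variables do not carry over. Pictures are saved under pics/ and viewed, about 8 in all and at most 12, crops included, and the job is handed in when it is done.

Besides the shell and the picture viewer there is one more tool, called after "Emit:" as name(argument=value, ...) on one line, values as JSON. send_rows: Moves the arm, as the interface text tells. Its arguments: {"type":"object","properties":{"linear":{"type":"array","items":{"type":"array","items":{"type":"number"}}},"twist":{"type":"array","items":{"type":"number"}},"jaw":{"type":"number"},"newtons":{"type":"number"}},"required":["linear","twist"]}

```bash
ls; mkdir -p pics; cat > h.py <<'E'
import numpy as np, cv2, json
from plant import get_state, imaging, r
from scipy.spatial.transform import Rotation as R
def snap(n,f):
    s=imaging.snapshot(n); cv2.imwrite(f'pics/{f}.png',s['frame'][:,:,::-1]); 
    json.dump({k:np.array(v).tolist() for k,v in s.items() if k!='frame'},open(f'pics/{f}.json','w')); return s
def ray(c,u,v,wrist=False):
    f=200/np.tan(np.radians(c['fovy'])/2); x=(u-c['cx'])/f; y=(v-c['cy'])/f
    if wrist:
        t=np.hypot(x,y); d=np.array([x/t*np.sin(t),y/t*np.sin(t),np.cos(t)]) if t>0 else np.array([0,0,1.])
    else: d=np.array([x,y,1.])
    M=R.from_rotvec(np.ravel(c['rvec'])).as_matrix(); o=-M.T@np.ravel(c['tvec']); return o,M.T@d
def pt(f,u,v,z,wrist=False):
    c=json.load(open(f'pics/{f}.json')); o,d=ray(c,u,v,wrist); return np.round(o+d*(z-o[2])/d[2],4)
def proj(f,P,wrist=False):
    c=json.load(open(f'pics/{f}.json')); M=R.from_rotvec(np.ravel(c['rvec'])).as_matrix(); p=M@np.array(P)+np.ravel(c['tvec'])
    F=200/np.tan(np.radians(c['fovy'])/2)
    if wrist: t=np.arctan2(np.hypot(p[0],p[1]),p[2]); k=F*t/np.hypot(p[0],p[1])
    else: k=F/p[2]
    return np.round([c['cx']+k*p[0],c['cy']+k*p[1]],1)
def st():
    s=get_state(); M=R.from_quat(s['eef_rot']).as_matrix(); print(s['clock'],np.round(s['tool_pos'],4),'\n',np.round(M,3),'F',np.round(s['contact_force'],2),'open',s['opening'],'q',np.round(s['q'],2)); return s,M
E
python3 - <<'E'
from h import *
st()
a=snap('top','top0')['frame'];b=snap('scene','scene0')['frame']
cv2.imwrite('pics/top0b.png',cv2.resize(a,(800,500),interpolation=cv2.INTER_CUBIC)[:,:,::-1])
print(open('pics/top0.json').read())
E
```

```text
pics
0.0 [ 0.1951 -0.5931  0.2379] 
 [[-0.001  0.313 -0.95 ]
 [ 0.002 -0.95  -0.313]
 [-1.    -0.002  0.   ]] F [ 0.74 -0.08  0.21] open 1.0003205554124324 q [ 1.29  0.69 -0.19  1.57  0.16  0.9  -0.22]
{"fovy": 52.5287785468455, "cx": 319.61968634657035, "cy": 195.55129166481063, "rvec": [2.147413775967401, -2.1937609340262925, 0.1280211857407696], "tvec": [0.0021620609538033192, 0.5809001911288448, 0.8424725451306408]}
```

View pics/top0b.png

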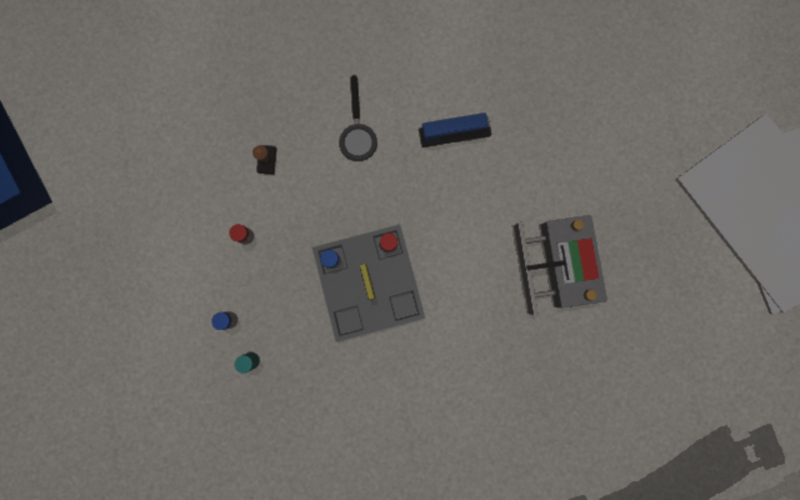

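Top view (scaled 1.25): the tray is at about (368,283), with blue in its upper-left pocket and red in its upper-right. Loose red is at (238,233), loose blue at (221,321) and the turquoise decoy at (244,364). The jig is at about (560,262).

```bash
python3 - <<'E'
import cv2
a=cv2.imread('pics/top0.png')[165:285,165:495]
cv2.imwrite('pics/top0c.png',cv2.convertScaleAbs(cv2.resize(a,None,fx=2.4,fy=2.4,interpolation=cv2.INTER_CUBIC),alpha=1.8))
E
```

```text
(no output)
```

View pics/top0c.png

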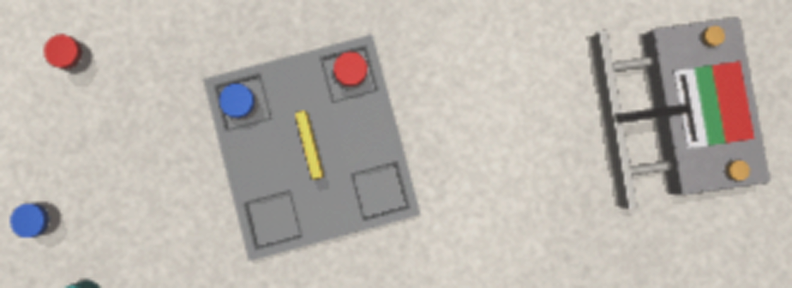

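```bash
cat >> h.py <<'E'
def fit(loc,W):
    loc=np.array(loc);W=np.array(W)[:,:2]; l=loc-loc.mean(0);w=W-W.mean(0)
    th=np.arctan2((l[:,0]*w[:,1]-l[:,1]*w[:,0]).sum(),(l*w).sum()); c,s=np.cos(th),np.sin(th); A=np.array([[c,-s],[s,c]])
    t=W.mean(0)-A@loc.mean(0); return th,t,A,np.round(W-(loc@A.T+t),4)
E
python3 - <<'E'
from h import *
T=lambda u,v,z: pt('top0',165+(u+.5)/2.4-.5,165+(v+.5)/2.4-.5,z)
# tray +x towards the jig (image right), +y image up
W=[T(206,79,.016),T(372,37,.016),T(418,214,.016),T(250,259,.016)]
th,t,A,e=fit([(-.08,.085),(.08,.085),(.08,-.085),(-.08,-.085)],W); print('tray',th,t,'\n',e)
print('grip',T(300,112,.06),T(317,178,.06),'pockets a',t+A@[.05,-.055],'b',t+A@[-.05,-.055])
for n,l in dict(redtray=(350,68),bluetray=(236,100),red=(62,51),blue=(29,220)).items(): p=T(*l,.05); print(n,p,A.T@(p[:2]-t))
W=[T(653,30,.04),T(738,17,.04),T(769,182,.04),T(677,194,.04)]
th2,t2,A2,e=fit([(-.03,.075),(.05,.075),(.05,-.075),(-.03,-.075)],W); print('jig',th2,t2,'\n',e, 'stop',t2+A2@[-.078,0])
print('tray in jig',A2.T@(t-t2), 'plate',T(601,32,.037),T(632,207,.037), [A2.T@(T(*q,.037)[:2]-t2) for q in((601,32),(632,207))])
E
```

```text
tray -1.3386028992785275 [0.5177 0.0456] 
 [[-0.0009 -0.0021]
 [-0.0022  0.0013]
 [ 0.0014  0.0025]
 [ 0.0017 -0.0017]]
grip [0.546  0.0529 0.06  ] [0.489  0.0391 0.06  ] pockets a [ 0.47568161 -0.0157144 ] b [0.45267035 0.081602  ]
redtray [0.5845 0.009  0.05  ] [0.05098933 0.05658523]
bluetray [0.5584 0.1093 0.05  ] [-0.05262496  0.05426595]
red [0.6048 0.2617 0.05  ] [-0.19025793  0.13448993]
blue [0.4584 0.2883 0.05  ] [-0.24983258 -0.00186029]
jig -1.4611767924235406 [ 0.544831   -0.29951002] 
 [[-0.0018 -0.0015]
 [-0.0004  0.0009]
 [ 0.001  -0.0009]
 [ 0.0011  0.0015]] stop [ 0.53629779 -0.22197819]
tray in jig [-0.34600673  0.01078693] plate [ 0.6139 -0.2169  0.037 ] [ 0.4575 -0.237   0.037 ] [array([-0.07455802,  0.07769198]), array([-0.07168885, -0.07996822])]
```

Emit:
send_rows(linear=[[0, -0.04, -0.046], [0, -0.04, -0.046], [0, -0.04, -0.046], [0, -0.04, -0.046], [0, -0.04, -0.046], [0, -0.04, -0.046], [0, -0.04, -0.046], [0, -0.04, -0.046], [0, -0.04, -0.046], [0, -0.04, -0.046], [0.01, -0.05, 0], [0.01, -0.05, 0], [0.01, -0.05, 0], [0.015, -0.05, 0], [0.015, -0.05, 0], [0.015, -0.05, 0], [0.015, -0.05, 0], [0.015, -0.05, 0], [0, 0, 0], [0, 0, 0]], twist=[0.086, 0, 0, 0, 0, 0, 0, 0, 0, 0, 0, 0, 0, 0, 0, 0, 0, 0, 0, 0], jaw=0, newtons=15)

```text
clock: 2.6
tool_pos: [0.4548, 0.2925, 0.1334]
eef_rot: [-0.702, -0.081, 0.703, -0.082]
contact_force: [-0.7, -0.1, 0.4]
opening: 1.0
```

```bash
cat >> h.py <<'E'
th=-1.3386; t0=np.array([.5177,.0456]); A0=R.from_euler('z',th).as_matrix()[:2,:2]
def go(goal,z):
    s,M=st(); y=np.arctan2(M[1,1],M[0,1]); d=np.append(goal,z)-s['tool_pos']
    print('yaw err->twist',-(th-y),'tool shift',np.round(M.T@d,4))
E
python3 - <<'E'
from h import *
go([.4584,.2883],.018)
a=snap('wrist','w1')
E
```

```text
2.6 [0.4548 0.2925 0.1334] 
 [[-0.     0.229 -0.973]
 [-0.001 -0.973 -0.229]
 [-1.     0.001  0.001]] F [-0.65 -0.1   0.42] open 0.9998348168591208 q [-0.65  0.74 -0.01  1.92  0.02  0.49 -2.02]
yaw err->twist -0.0006380147109363854 tool shift [ 0.1154  0.0048 -0.0026]
```

View pics/w1.png

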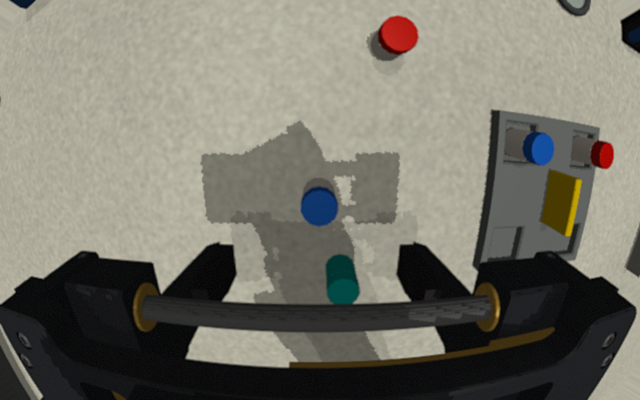

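The wrist view shows the blue pot at (319,206), between the finger lines, and turquoise at (342,288), clear of the fingers. I'll check the blue position against this view.

```bash
python3 - <<'E'
from h import *
print(pt('w1',319,206,.05,True), pt('w1',398,35,.05,True), pt('w1',342,288,.05,True),pt('w1',538,149,.054,True))
E
```

```text
[0.459  0.2914 0.05  ] [0.6022 0.2648 0.05  ] [0.3906 0.2544 0.05  ] [0.5554 0.1156 0.054 ]
```

Emit:
send_rows(linear=[[0.02, 0.0035, -0.0033], [0.04, 0, 0], [0.035, 0, 0], [0.02, 0, 0], [0, 0, 0]], twist=[0, 0, 0, 0, 0])

```text
clock: 3.28
tool_pos: [0.459, 0.2885, 0.0179]
eef_rot: [-0.702, -0.08, 0.703, -0.082]
contact_force: [0.4, -0.7, -0.5]
opening: 0.997
```

Emit:
send_rows(linear=[[0, 0, 0], [0, 0, 0], [0, 0, 0], [0, 0, 0]], twist=[0, 0, 0, 0], jaw=1)

```text
clock: 3.78
tool_pos: [0.459, 0.2909, 0.0191]
eef_rot: [0.703, 0.082, -0.702, 0.082]
contact_force: [-0.7, -0.5, -0.2]
opening: 0.567
```

Emit:
send_rows(linear=[[-0.02, 0, 0], [-0.04, 0, 0], [-0.03, 0, 0], [0, 0, 0]], twist=[0, 0, 0, 0])

```text
clock: 4.28
tool_pos: [0.4601, 0.2916, 0.1107]
eef_rot: [0.704, 0.082, -0.701, 0.081]
contact_force: [0.5, 0.6, -0.6]
opening: 0.116
```

```bash
python3 - <<'E'
from h import *
go([.4527,.0816],.10)
E
```

```text
4.275 [0.4601 0.2916 0.1107] 
 [[ 0.004  0.23  -0.973]
 [ 0.003 -0.973 -0.23 ]
 [-1.    -0.002 -0.004]] F [ 0.49  0.57 -0.57] open 0.11559840143229468 q [-0.64  0.78 -0.01  1.93  0.02  0.44 -2.01]
yaw err->twist -0.00050837348128141 tool shift [0.0102 0.2027 0.0555]
```

The fingers are slow and hadn't closed before the lift, so I missed the pot. I'll reopen and look.

Emit:
send_rows(linear=[[0, 0, 0], [0, 0, 0], [0, 0, 0], [0, 0, 0], [0, 0, 0], [0, 0, 0], [0, 0, 0], [0, 0, 0]], twist=[0, 0, 0, 0, 0, 0, 0, 0], jaw=0)

```text
clock: 5.28
tool_pos: [0.4589, 0.2908, 0.1087]
eef_rot: [0.702, 0.082, -0.702, 0.082]
contact_force: [0.7, 0.2, -0.5]
opening: 0.99
```

```bash
python3 - <<'E'
from h import *
go([.459,.290],.018)
a=snap('wrist','w2')
E
```

```text
5.275 [0.4589 0.2908 0.1087] 
 [[ 0.     0.23  -0.973]
 [-0.    -0.973 -0.23 ]
 [-1.     0.    -0.   ]] F [ 0.74  0.24 -0.48] open 0.9903629330016313 q [-0.64  0.78 -0.01  1.93  0.02  0.44 -2.01]
yaw err->twist -0.0003961828609735374 tool shift [0.0907 0.0008 0.0001]
```

View pics/w2.png

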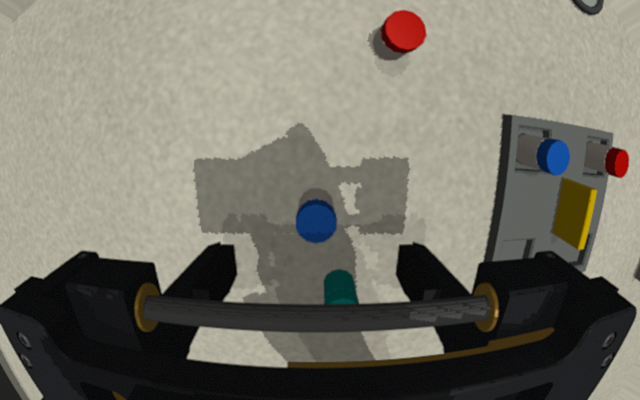

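Blue still stands upright at (316,221), between the fingers and undisturbed. I'll retry with a longer close.

Emit:
send_rows(linear=[[0.03, 0, 0], [0.04, 0, 0], [0.021, 0, 0], [0, 0, 0]], twist=[0, 0, 0, 0])

```text
clock: 5.82
tool_pos: [0.4579, 0.2902, 0.0164]
eef_rot: [-0.701, -0.081, 0.703, -0.082]
contact_force: [0.2, 0.8, 1.3]
opening: 0.999
```

Emit:
send_rows(linear=[[0, 0, 0], [0, 0, 0], [0, 0, 0], [0, 0, 0], [0, 0, 0], [0, 0, 0], [0, 0, 0], [0, 0, 0]], twist=[0, 0, 0, 0, 0, 0, 0, 0], jaw=1)

```text
clock: 6.82
tool_pos: [0.4588, 0.2908, 0.0177]
eef_rot: [-0.702, -0.082, 0.702, -0.082]
contact_force: [0.1, -0.1, 1.0]
opening: 0.337
```

Emit:
send_rows(linear=[[-0.02, 0, 0], [-0.04, 0, 0], [-0.03, 0, 0], [0, 0, 0]], twist=[0, 0, 0, 0])

```text
clock: 7.32
tool_pos: [0.4601, 0.2915, 0.1095]
eef_rot: [0.704, 0.082, -0.701, 0.081]
contact_force: [0.1, 0.2, -0.6]
opening: 0.335
```

```bash
python3 - <<'E'
from h import *
go([.4527,.0816],.11)
E
```

```text
7.325 [0.4601 0.2915 0.1095] 
 [[ 0.003  0.23  -0.973]
 [ 0.002 -0.973 -0.23 ]
 [-1.    -0.002 -0.004]] F [ 0.13  0.24 -0.59] open 0.3346316993509741 q [-0.64  0.78 -0.01  1.93  0.02  0.43 -2.01]
yaw err->twist -0.0005747928853379047 tool shift [-0.001   0.2026  0.0553]
```

Emit:
send_rows(linear=[[0, 0.03, 0.009], [0, 0.045, 0.012], [0, 0.05, 0.0133], [0, 0.045, 0.012], [0, 0.032, 0.008], [0, 0, 0], [0, 0, 0]], twist=[0, 0, 0, 0, 0, 0, 0])

```text
clock: 8.2
tool_pos: [0.4523, 0.0827, 0.1071]
eef_rot: [-0.702, -0.082, 0.703, -0.082]
contact_force: [0.4, 0.0, -0.4]
opening: 0.333
```

```bash
python3 - <<'E'
from h import *
go([.4527,.0816],.0235)
a=snap('wrist','w3')['frame']
cv2.imwrite('pics/w3b.png',cv2.convertScaleAbs(cv2.resize(a[60:360,200:600],None,fx=2,fy=2,interpolation=cv2.INTER_CUBIC)[:,:,::-1],alpha=1.3))
E
```

```text
8.2 [0.4523 0.0827 0.1071] 
 [[-0.001  0.231 -0.973]
 [ 0.001 -0.973 -0.231]
 [-1.    -0.001  0.   ]] F [ 0.36  0.04 -0.4 ] open 0.3334119755781514 q [-0.25  0.73 -0.06  2.17  0.14  0.25 -1.77]
yaw err->twist 0.00046339694501340567 tool shift [ 0.0836  0.0012 -0.0002]
```

View pics/w3b.png

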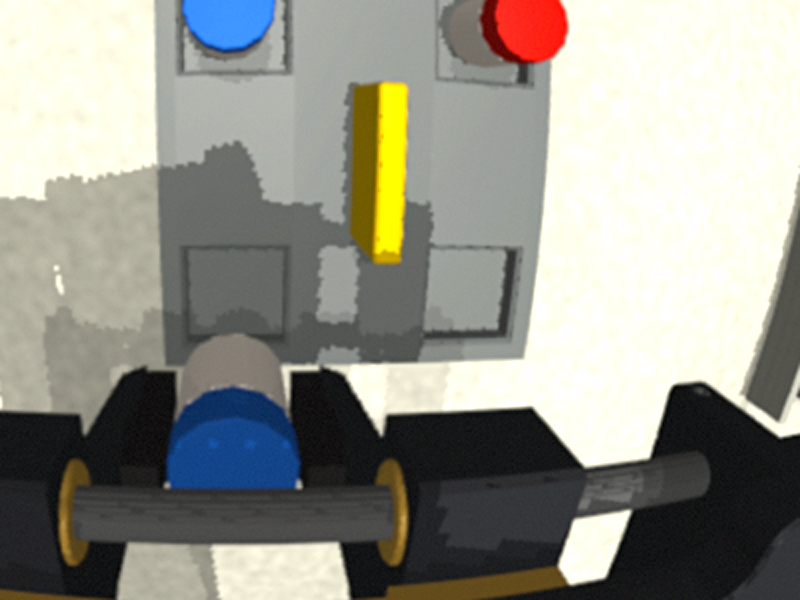

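```bash
python3 - <<'E'
from h import *
T=lambda u,v,z: pt('w3',200+u/2,60+v/2,z,True)
b=np.mean([T(183,246,.016),T(290,246,.016),T(287,338,.016),T(186,338,.016)],0)
print('b',b, np.linalg.norm(T(183,246,.016)-T(290,246,.016)))
print('a right edge',A0.T@(T(521,246,.016)[:2]-t0),A0.T@(T(513,338,.016)[:2]-t0),'b in tray',A0.T@(b[:2]-t0))
print('wall',[A0.T@(T(*q,.06)[:2]-t0) for q in((396,84),(388,262))])
print('tray corners',[A0.T@(T(*q,.016)[:2]-t0) for q in((165,364),(523,358))])
go([b[0],b[1]],.0235)
E
```

```text
b [0.453525 0.08155  0.016   ] 0.042131816955835164
a right edge [ 0.07083945 -0.03329477] [ 0.07297482 -0.07510829] b in tray [-0.04975288 -0.05418011]
wall [array([-4.86797187e-05,  2.84753864e-02]), array([-8.41194095e-05, -2.94715613e-02])]
tray corners [array([-0.07970288, -0.08545239]), array([ 0.07998968, -0.08498765])]
8.25 [0.4523 0.0832 0.1072] 
 [[-0.     0.232 -0.973]
 [ 0.001 -0.973 -0.232]
 [-1.    -0.001  0.   ]] F [ 0.02 -0.18 -0.48] open 0.33220387536167767 q [-0.25  0.73 -0.06  2.17  0.14  0.25 -1.77]
yaw err->twist 0.001586539096874784 tool shift [ 0.0837  0.002  -0.0008]
```

Emit:
send_rows(linear=[[0.025, 0.0015, -0.0005], [0.03, 0, 0], [0.02, 0, 0], [0.008, 0, 0], [0.002, 0, 0], [0, 0, 0]], twist=[0, 0, 0, 0, 0, 0])

```text
clock: 9.0
tool_pos: [0.4539, 0.0808, 0.0234]
eef_rot: [0.703, 0.082, -0.702, 0.082]
contact_force: [0.9, -0.1, 0.2]
opening: 0.336
```

Emit:
send_rows(linear=[[0, 0, 0], [0, 0, 0], [0, 0, 0], [0, 0, 0]], twist=[0, 0, 0, 0], jaw=0.45)

```text
clock: 9.5
tool_pos: [0.4536, 0.0804, 0.023]
eef_rot: [-0.702, -0.082, 0.703, -0.082]
contact_force: [0.3, 0.5, -0.1]
opening: 0.553
```

Emit:
send_rows(linear=[[-0.02, 0, 0], [-0.04, 0, 0], [-0.03, 0, 0], [0, 0, 0], [0, 0, 0]], twist=[0, 0, 0, 0, 0], jaw=0.2)

```text
clock: 10.12
tool_pos: [0.4533, 0.0803, 0.1125]
eef_rot: [-0.702, -0.082, 0.703, -0.082]
contact_force: [-0.8, -0.1, -0.4]
opening: 0.804
```

```bash
python3 - <<'E'
from h import *
go([.6035,.263],.11)
E
```

```text
10.125 [0.4533 0.0803 0.1125] 
 [[-0.001  0.23  -0.973]
 [-0.    -0.973 -0.23 ]
 [-1.     0.     0.001]] F [-0.8  -0.05 -0.39] open 0.8036177948077674 q [-0.23  0.72 -0.07  2.16  0.17  0.27 -1.79]
yaw err->twist -0.0004316152242254123 tool shift [ 0.0022 -0.1433 -0.1881]
```

Emit:
send_rows(linear=[[0, -0.024, -0.0313], [0, -0.036, -0.047], [0, -0.036, -0.047], [0, -0.036, -0.047], [0, -0.0113, -0.0157], [0, 0, 0], [0, 0, 0]], twist=[0, 0, 0, 0, 0, 0, 0], jaw=0)

```text
clock: 11.0
tool_pos: [0.6023, 0.2611, 0.1114]
eef_rot: [-0.701, -0.081, 0.704, -0.082]
contact_force: [0.4, 0.1, 0.3]
opening: 0.999
```

```bash
python3 - <<'E'
from h import *
a=snap('wrist','w4')['frame']
g=a.astype(int);m=((g[:,:,0]>120)&(g[:,:,1]<60)).astype(np.uint8)
n,l,s,c=cv2.connectedComponentsWithStats(m)
for i in range(1,n):
  if s[i,4]>150: p=pt('w4',*c[i],.05,True);print(c[i],s[i,4],p)
go([.6035,.263],.018)
cv2.imwrite('pics/w4.png',a[:,:,::-1])
E
```

```text
11.05 [0.6025 0.261  0.1119] 
 [[-0.003  0.228 -0.974]
 [-0.002 -0.974 -0.228]
 [-1.     0.002  0.003]] F [-0.59  0.19  0.48] open 0.9987086612882834 q [-0.44  0.89 -0.07  1.56  0.09  0.7  -1.9 ]
yaw err->twist -0.0016685611150806245 tool shift [ 0.0939 -0.0019 -0.0017]
```

View pics/w4.png

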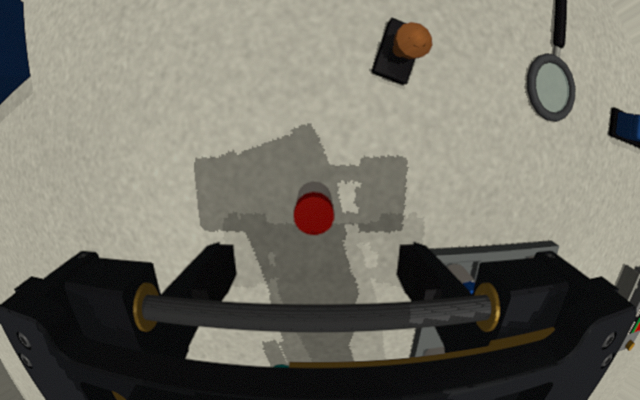

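The wrist view shows red at (314,213), between the fingers and about 3 mm ahead. The stamp at (400,50) is clear.

Emit:
send_rows(linear=[[0.03, -0.002, -0.003], [0.04, 0, 0], [0.0235, 0, 0], [0, 0, 0]], twist=[0, 0, 0, 0])

```text
clock: 11.55
tool_pos: [0.6045, 0.2643, 0.0177]
eef_rot: [-0.701, -0.081, 0.704, -0.082]
contact_force: [0.2, -0.1, 0.2]
opening: 1.0
```

Emit:
send_rows(linear=[[0, 0, 0], [0, 0, 0], [0, 0, 0], [0, 0, 0], [0, 0, 0], [0, 0, 0], [0, 0, 0], [0, 0, 0]], twist=[0, 0, 0, 0, 0, 0, 0, 0], jaw=1)

```text
clock: 12.55
tool_pos: [0.6061, 0.2657, 0.0193]
eef_rot: [-0.702, -0.082, 0.703, -0.082]
contact_force: [0.3, -0.2, 0.7]
opening: 0.333
```

Emit:
send_rows(linear=[[-0.02, 0, 0], [-0.04, 0, 0], [-0.03, 0, 0], [-0.01, 0, 0], [0, 0, 0]], twist=[0, 0, 0, 0, 0])

```text
clock: 13.18
tool_pos: [0.6063, 0.2659, 0.1201]
eef_rot: [0.703, 0.082, -0.702, 0.082]
contact_force: [-0.4, -0.4, -0.0]
opening: 0.336
```

```bash
python3 - <<'E'
from h import *
go(t0+A0@[.0505,-.0545],.0235)
E
```

```text
13.175 [0.6063 0.2659 0.1201] 
 [[ 0.001  0.23  -0.973]
 [ 0.    -0.973 -0.23 ]
 [-1.    -0.    -0.001]] F [-0.41 -0.36 -0.  ] open 0.33589031645609724 q [-0.44  0.88 -0.07  1.54  0.09  0.72 -1.9 ]
yaw err->twist -0.0002991792692543793 tool shift [0.0964 0.2445 0.1914]
```

Emit:
send_rows(linear=[[0, 0.03, 0.0234], [0, 0.045, 0.035], [0, 0.048, 0.0375], [0, 0.048, 0.0375], [0, 0.045, 0.035], [0, 0.0285, 0.023], [0, 0, 0], [0, 0, 0]], twist=[0, 0, 0, 0, 0, 0, 0, 0])

```text
clock: 14.18
tool_pos: [0.4762, -0.0153, 0.1189]
eef_rot: [-0.702, -0.082, 0.703, -0.082]
contact_force: [-0.6, -0.5, -0.1]
opening: 0.336
```

```bash
python3 - <<'E'
from h import *
go(t0+A0@[.0505,-.0545],.024)
E
```

```text
14.175 [ 0.4762 -0.0153  0.1189] 
 [[-0.001  0.23  -0.973]
 [ 0.001 -0.973 -0.23 ]
 [-1.    -0.001  0.001]] F [-0.63 -0.49 -0.13] open 0.3356455926313384 q [ 0.    0.71 -0.1   2.11  0.21  0.33 -1.61]
yaw err->twist 0.0003335381351718958 tool shift [0.0949 0.0009 0.    ]
```

Emit:
send_rows(linear=[[0.03, 0.001, 0], [0.035, 0, 0], [0.02, 0, 0], [0.008, 0, 0], [0.002, 0, 0], [0, 0, 0]], twist=[0, 0, 0, 0, 0, 0])

```text
clock: 14.92
tool_pos: [0.4767, -0.0168, 0.0249]
eef_rot: [0.703, 0.082, -0.702, 0.082]
contact_force: [0.2, -0.2, -0.2]
opening: 0.337
```

Emit:
send_rows(linear=[[0, 0, 0], [0, 0, 0], [0, 0, 0], [0, 0, 0]], twist=[0, 0, 0, 0], jaw=0.45)

```text
clock: 15.42
tool_pos: [0.4762, -0.0172, 0.0246]
eef_rot: [-0.702, -0.082, 0.702, -0.082]
contact_force: [-0.0, 0.2, -0.2]
opening: 0.55
```

Emit:
send_rows(linear=[[-0.02, 0, 0], [-0.04, 0, 0], [-0.04, 0, 0], [0, -0.02, -0.02], [0, -0.03, -0.035], [0, 0, 0], [0, 0, 0]], twist=[0, 0, 0, 0, 0, 0, 0], jaw=0.4)

```text
clock: 16.3
tool_pos: [0.5174, 0.0435, 0.1242]
eef_rot: [-0.702, -0.081, 0.703, -0.082]
contact_force: [0.4, 0.1, 0.6]
opening: 0.601
```

```bash
python3 - <<'E'
from h import *
a=snap('wrist','w5')['frame']; b=snap('top','top1')['frame'][165:285,225:495]
a=cv2.convertScaleAbs(a[:,:],alpha=1.3);b=cv2.convertScaleAbs(cv2.resize(b,(450,200)),alpha=1.6)
o=np.zeros((600,640,3),np.uint8);o[:400]=a;o[400:,:450]=b
cv2.imwrite('pics/c5.png',o[:,:,::-1])
go(t0,.03)
E
```

```text
16.4 [0.5172 0.0427 0.1242] 
 [[-0.002  0.228 -0.974]
 [-0.001 -0.974 -0.228]
 [-1.     0.001  0.002]] F [ 0.32 -0.21 -0.09] open 0.5996660542223798 q [-0.11  0.73 -0.11  1.99  0.18  0.43 -1.69]
yaw err->twist -0.001892318762729106 tool shift [ 0.0942 -0.0028 -0.0013]
```

View pics/c5.png

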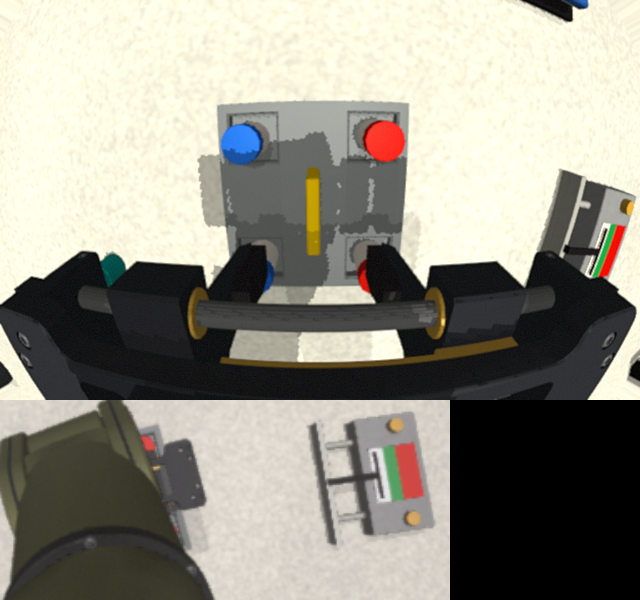

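All four pots are seated: blue pots at tray −x (pixels (242,143) and (265,275)), red pots at +x ((384,140) and (365,275)). The wall is at (313,210). Next I pinch the wall.

Emit:
send_rows(linear=[[0.03, -0.0028, -0.0013], [0.035, 0, 0], [0.022, 0, 0], [0.008, 0, 0], [0, 0, 0]], twist=[0, 0, 0, 0, 0])

```text
clock: 17.02
tool_pos: [0.5185, 0.0465, 0.0294]
eef_rot: [-0.702, -0.081, 0.703, -0.082]
contact_force: [0.4, 0.5, 0.6]
opening: 0.602
```

Emit:
send_rows(linear=[[0, 0, 0], [0, 0, 0], [0, 0, 0], [0, 0, 0], [0, 0, 0], [0, 0, 0], [0, 0, 0], [0, 0, 0]], twist=[0, 0, 0, 0, 0, 0, 0, 0], jaw=1, newtons=35)

```text
clock: 18.02
tool_pos: [0.519, 0.0469, 0.0296]
eef_rot: [-0.702, -0.082, 0.702, -0.082]
contact_force: [-0.6, -2.0, 3.8]
opening: 0.11
```

```bash
python3 - <<'E'
from h import *
go(t0,.03)
E
```

```text
18.025 [0.519  0.0469 0.0296] 
 [[-0.     0.23  -0.973]
 [-0.    -0.973 -0.23 ]
 [-1.     0.     0.   ]] F [-0.57 -1.96  3.84] open 0.10955402665157735 q [-0.14  0.91 -0.06  2.01  0.21  0.23 -1.72]
yaw err->twist -0.0004971641777122837 tool shift [-0.0004  0.0009  0.0015]
```

Emit:
send_rows(linear=[[0, 0, 0], [0, 0, 0], [0, 0, 0], [0, 0, 0], [0, 0.01, 0.001], [0, 0.02, 0.0015], [0, 0.025, 0.0025], [0, 0.025, 0.0025], [0, 0.025, 0.0025], [0, 0.025, 0.0023], [0, 0.02, 0], [0, 0.01, 0], [0, 0, 0], [0, 0, 0]], twist=[0.03, 0.03, 0.03, 0.033, 0, 0, 0, 0, 0, 0, 0, 0, 0, 0])

```text
clock: 19.77
tool_pos: [0.5244, -0.112, 0.0296]
eef_rot: [0.706, 0.039, -0.706, 0.037]
contact_force: [0.8, 2.1, 5.0]
opening: 0.11
```

```bash
cat >> h.py <<'E'
tj=np.array([.5448,-.2995]); thj=-1.4612; Aj=R.from_euler('z',thj).as_matrix()[:2,:2]
def js():
    s,M=st(); print('tcp in jig',np.round(Aj.T@(s['tool_pos'][:2]-tj),4),'yaw-jig',np.arctan2(M[1,1],M[0,1])-thj,'F jig',Aj.T@s['contact_force'][:2])
E
python3 - <<'E'
from h import *
js()
a=snap('wrist','w6')['frame']; b=snap('top','top2')['frame'][155:295,255:495]
a=cv2.convertScaleAbs(a[:340],alpha=1.3);b=cv2.convertScaleAbs(cv2.resize(b,(446,260),interpolation=cv2.INTER_CUBIC),alpha=1.6)
o=np.zeros((600,640,3),np.uint8);o[:340]=a;o[340:,:446]=b
cv2.imwrite('pics/c6.png',o[:,:,::-1])
E
```

```text
19.775 [ 0.5244 -0.112   0.0296] 
 [[ 0.     0.107 -0.994]
 [ 0.002 -0.994 -0.107]
 [-1.    -0.001 -0.001]] F [0.75 2.11 5.01] open 0.1097974727095661 q [ 0.18  0.92 -0.09  1.97  0.26  0.27 -1.59]
tcp in jig [-0.1886  0.0003] yaw-jig -0.0020798255606984117 F jig [-2.01678361  0.97894529]
```

View pics/c6.png

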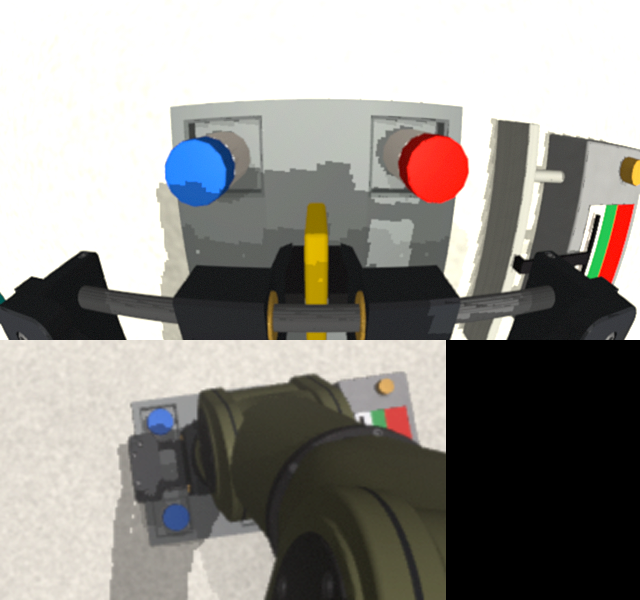

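The tray is square in the fingers, all pots upright. The plate's near top edge runs from about (528,124) to (509,270), with a clear gap to the tray's edge at (462,108).

```bash
python3 - <<'E'
from h import *
for q in((528,124,.037),(512,270,.037),(171,107,.016),(462,108,.016),(452,250,.016)): print(q,Aj.T@(pt('w6',q[0],q[1],q[2],True)[:2]-tj))
E
```

```text
(528, 124, 0.037) [-0.07761598  0.0772529 ]
(512, 270, 0.037) [-0.07139664 -0.00793847]
(171, 107, 0.016) [-0.26805011  0.0828154 ]
(462, 108, 0.016) [-0.10889513  0.08190201]
(452, 250, 0.016) [-0.10570251 -0.00245329]
```

Emit:
send_rows(linear=[[0, 0.01, 0], [0, 0.01, 0], [0, 0.005, 0], [0, 0, 0], [0, 0, 0]], twist=[0, 0, 0, 0, 0])

```text
clock: 20.5
tool_pos: [0.5272, -0.135, 0.0296]
eef_rot: [0.706, 0.04, -0.706, 0.037]
contact_force: [0.0, 4.9, 5.7]
opening: 0.109
```

Emit:
send_rows(linear=[[0, 0.003, 0], [0, 0.003, 0], [0, 0.003, 0], [0, 0.003, 0], [0, 0, 0], [0, 0, 0]], twist=[0, 0, 0, 0, 0, 0])

```text
clock: 21.25
tool_pos: [0.5284, -0.1457, 0.0296]
eef_rot: [0.706, 0.041, -0.706, 0.037]
contact_force: [-0.5, 6.3, 6.9]
opening: 0.11
```

```bash
python3 - <<'E'
from h import *
js()
E
```

```text
21.25 [ 0.5284 -0.1457  0.0296] 
 [[-0.     0.11  -0.994]
 [ 0.005 -0.994 -0.11 ]
 [-1.    -0.005 -0.   ]] F [-0.52  6.34  6.95] open 0.11033166890955536 q [ 0.25  0.92 -0.11  1.93  0.28  0.3  -1.54]
tcp in jig [-0.1547  0.0005] yaw-jig 0.0009278416412852319 F jig [-6.35919693  0.17822714]
```

Emit:
send_rows(linear=[[0, 0.003, 0], [0, 0.003, 0], [0, 0.003, 0], [0, 0.003, 0], [0, 0, 0], [0, 0, 0]], twist=[0, 0, 0, 0, 0, 0])

```text
clock: 22.0
tool_pos: [0.5287, -0.1545, 0.0295]
eef_rot: [-0.705, -0.043, 0.707, -0.037]
contact_force: [-2.2, 12.4, 10.9]
opening: 0.111
```

```bash
python3 - <<'E'
from h import *
js()
a=snap('wrist','w7')['frame']; b=snap('scene','scene7')['frame']
a=cv2.convertScaleAbs(a[80:340,340:],alpha=1.3);a=cv2.resize(a,None,fx=1.1,fy=1.1); b=cv2.convertScaleAbs(cv2.resize(b,(480,300)),alpha=1.4)
o=np.zeros((600,480,3),np.uint8);o[:a.shape[0],:a.shape[1]]=a;o[300:]=b
cv2.imwrite('pics/c7.png',o[:,:,::-1])
E
```

```text
22.0 [ 0.5287 -0.1545  0.0295] 
 [[-0.002  0.113 -0.994]
 [ 0.009 -0.994 -0.113]
 [-1.    -0.009  0.001]] F [-2.22 12.38 10.93] open 0.11073228511095491 q [ 0.28  0.93 -0.12  1.92  0.28  0.32 -1.52]
tcp in jig [-1.459e-01 -1.000e-04] yaw-jig 0.0038835843532853964 F jig [-12.54598382  -0.8571935 ]
```

View pics/c7.png

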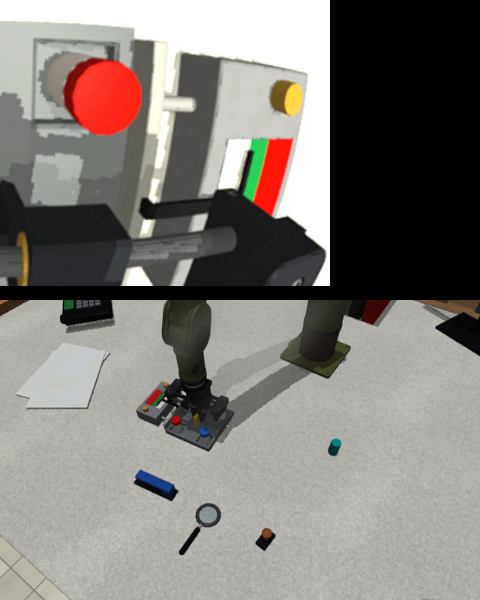

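The pointer is just at the white/green boundary, about 12 mm in, and the pots are upright. About 8 mm more to go.

Emit:
send_rows(linear=[[0, 0.003, 0], [0, 0.003, 0], [0, 0.002, 0], [0, 0.002, 0], [0, 0, 0], [0, 0, 0], [0, 0, 0], [0, 0, 0]], twist=[0, 0, 0, 0, 0, 0, 0, 0])

```text
clock: 23.1
tool_pos: [0.5296, -0.1616, 0.0296]
eef_rot: [-0.705, -0.045, 0.707, -0.037]
contact_force: [-4.2, 17.1, 12.1]
opening: 0.11
```

```bash
python3 - <<'E'
from h import *
js()
a=snap('wrist','w8')['frame']
cv2.imwrite('pics/c8.png',cv2.convertScaleAbs(cv2.resize(a[60:320,320:],None,fx=2.2,fy=2.2,interpolation=cv2.INTER_CUBIC),alpha=1.2)[:,:,::-1])
E
```

```text
23.1 [ 0.5296 -0.1616  0.0296] 
 [[-0.003  0.115 -0.993]
 [ 0.012 -0.993 -0.115]
 [-1.    -0.012  0.002]] F [-4.18 17.13 12.15] open 0.11021594143857363 q [ 0.29  0.93 -0.13  1.91  0.29  0.33 -1.51]
tcp in jig [-1.388e-01 -1.000e-04] yaw-jig 0.005890873936236218 F jig [-17.48379983  -2.27894549]
```

View pics/c8.png

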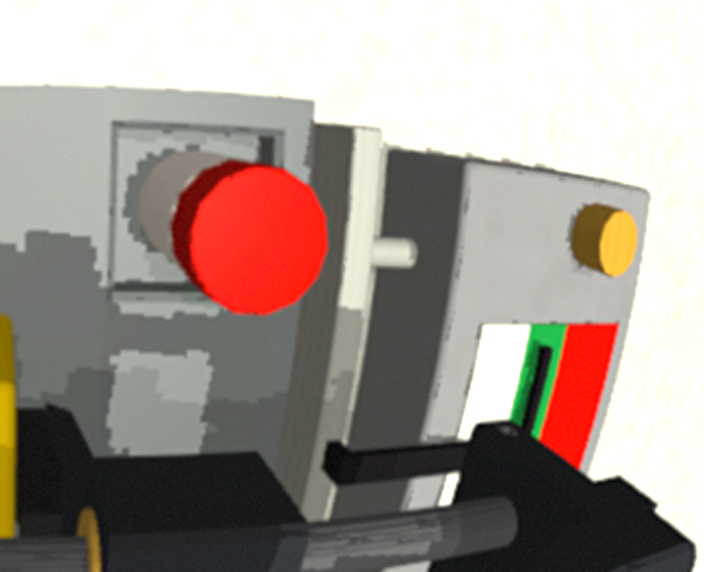

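The pointer stands in the middle of the green band, at (540,385) between edges at about 520 and 560. I'll let it settle and confirm.

Emit:
send_rows(linear=[[0, 0, 0], [0, 0, 0], [0, 0, 0], [0, 0, 0], [0, 0, 0], [0, 0, 0]], twist=[0, 0, 0, 0, 0, 0])

```text
clock: 23.9
tool_pos: [0.5296, -0.1616, 0.0296]
eef_rot: [-0.705, -0.045, 0.707, -0.037]
contact_force: [-3.8, 17.5, 12.8]
opening: 0.113
```

```bash
python3 - <<'E'
from h import *
js()
# tray vs plate squareness from w8: crop px /2.2 + offset
T=lambda u,v,z: Aj.T@(pt('w8',320+u/2.2,60+v/2.2,z,True)[:2]-tj)
print('tray edge',T(313,101,.016),T(303,330,.016),'plate top back/front',T(355,129,.037),T(340,310,.037))
print('pointer vs strip',T(545,346,.042),'green',T(535,325,.04),T(567,325,.04))
E
```

```text
23.9 [ 0.5296 -0.1616  0.0296] 
 [[-0.003  0.115 -0.993]
 [ 0.012 -0.993 -0.115]
 [-1.    -0.012  0.002]] F [-3.79 17.47 12.8 ] open 0.11282730495280374 q [ 0.29  0.93 -0.13  1.91  0.29  0.33 -1.51]
tcp in jig [-0.1388 -0.    ] yaw-jig 0.005878787961345333 F jig [-17.77747173  -1.8557189 ]
tray edge [-0.06025149  0.08328984] [-0.05701918  0.02398047] plate top back/front [-0.05939488  0.07736057] [-0.05844515  0.03570679]
pointer vs strip [0.00933474 0.02814787] green [0.00528735 0.03342221] [0.01937835 0.03348133]
```

```bash
python3 -c "
from plant import r
print(r.finish_job())"
```

```text
the job is handed in; nothing more can be done
None
```

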